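# Spindle through the tape dispenser

### The arm

A 7-joint arm with a two-finger parallel gripper is mounted at the origin on a cart in front of the work surface, level with it; the furniture and walls round the work are solid. World frame = base frame: x ahead of the robot, y to its left, z up, the work surface at z = 0. Lengths are in m, angles in degrees, forces in N, time in s.
With the tool pointing down it reaches from about 0.425 to 0.95 m from the base axis. Payload 4.7 kg.
Tool frame: the origin (TCP) lies between the finger pads; the fingertips stand 14 mm ahead of it and the grasp point (between the pads) lies 5 mm behind it; y points along the fingers, z is the direction in which the jaws open and shut, and the axes are right-handed (so a half turn about y gives the same grasp; the last joint's range is limited). The gripper opens to 87 mm and grips with 3 to 60 N. Pads are 19 mm wide; open, the fingers measure 117 mm over their backs; the gripper's body (75 mm by 190 mm) begins 51 mm behind the grasp point.
Start: joints at [70.021, 26.849, -2.785, 87.806, 1.381, 65.374, -4.715], TCP at [0.212, -0.641, 0.237] pointing down, gripper open.
Joint ranges: [-148.3, 148.3], [-19.14, 114.17], [-79.39, 73.82], [5.75, 140.21], [-59.74, 239.74], [12.07, 113.84], [-152.46, 152.46]. Speed limits (degrees/s): [147.25, 147.25, 180, 180, 180, 180, 180].

### API

Orientations are given as [roll, pitch, yaw] about the fixed x, y, z axes, in that order (R = Rz(yaw) Ry(pitch) Rx(roll)).
In Python, from bench import r, eyes, job gives the robot as it stands. The module is installed in compiled form; this text tells all that it offers.
- The arm moves only by the shell command python3 -m pendant 'ROWS' [FORCE]. ROWS is JSON, a list of rows, each a list of 5 numbers: the opening, from 0 (shut) to 1 (fully open), then the shift along the tool's x, y, z each as a share of 4 cm, from -1 to 1, then the turn about the tool's y as a share of 0.08 rad, from -1 to 1. A call has 1 to 12 rows; each row shifts and turns the pose as measured when the row begins, along the tool's axes as they then stand; what a row does not reach is not made up. A row lasts 1/12 s, in which the tool goes at most 41.7 mm and 7.16 degrees, less where a joint would pass 70% of its speed; a pose out of reach is approached as far as the arm can. A call with a number of a shift or a turn outside -1 to 1 is refused whole. A call with a gripper value outside its range is refused whole. The fingers move at their own pace and stop on an object; FORCE is the grip in N (left out, the last holds). Time passes only in rows, so rows that do not move let the fingers close. It gives the time, the measured TCP pose, the force and the opening at its end, in the units of the state.
- r.sense(): the state, without advancing time (a new reading comes with each control period).
- eyes.capture(name): name is "scene" or "top" or "wrist"; returns (picture, depth): 384x512x3 uint8, blue, green, red; 384x512 float32, m along the optical axis (not along the pixel's ray), 0 where there is no reading.
- eyes.get_calibration(name): a dict with "vertical_fov" (degrees; the focal length in pixels is half the picture's height over the tangent of half this angle, whatever the lens; pixels are square), "cx", "cy" (the principal point, pixels), "cam_to_world" (4x4, takes a point from camera to world coordinates); the wrist camera has in their place "T_tool_cam" (4x4, takes a point from camera to tool coordinates, whose origin is the TCP and whose axes are the tool frame's). Camera axes: x right, y up, looking along -z (the intrinsics and any distortion apply to the point x, -y, -z); pixel columns grow to the right and rows downward; lengths in m; the calibration is good to about 2 mm. A picture is of the moment at which its call begins: read the wrist's pose just before it. get_calibration takes no time and is no camera call.
- job.finish_job(): hands the job in, once; it reports no verdict.
The state is a dict: "time": time; "q": joint angles; "qd": joint speeds; "effort": joint torques, N m; "ee_pos": TCP position; "orientation": TCP orientation; "wrist_force": force on the tool from outside, world axes, zero at the start; "ft_torque": the same for the moment, N m; "gripper_width": opening from 0.0 (shut) to 1.0 (fully open).
Only numpy, scipy, OpenCV 4.12 (cv2) and the standard library are available. Lean on these libraries where they do the work, as an engineer would, in place of code of your own. Each camera call takes 0.05 s, during which the arm holds its last target.

### The job

Take the spindle by its handle from its rest and slide it through the tape dispenser: through one side plate, the core of the tape roll and the other side plate, until the shoulder of the handle is up against the plate. Let go of it, leave the roll in its cradle, and do not disturb the other things on the worktop.

Things in the scene. Friction and masses are not known exactly. Their poses are not given: they have to be found in the camera images.
- handle (a point): centre of the spindle's black square handle, 26 x 26 x 55 mm, on the spindle's axis; y runs along the spindle to its tip, z up. From the flat shoulder, 27.5 mm along +y, a round steel shaft 14 mm thick runs on for 110 mm, its last 8 mm tapering to 8 mm. At the start it lies level, about 60 mm above the worktop, the shaft in a rest's two forks, the handle overhanging freely
- shaft_point (a point): point on the axis of the spindle's shaft, 31 mm past the shoulder (58.5 mm past the handle's centre); it lies at the middle of the dispenser's bore when the shoulder touches the plate. The spindle weighs about 0.12 kg, its centre of mass lies 53 mm past the handle's centre
- rest: grey base plate 44 x 100 x 8 mm, fixed to the worktop, with two aluminium forks 36 mm wide, 8 mm thick, 76 mm apart, 64.5 mm high, open at the top, that carry the shaft; origin at the centre of its underside, y along the spindle toward its tip; the handle's centre lies at y = -82.5 mm from it at the start
- bore (a point): middle of the dispenser's bore: on the common axis of the two side plates' holes, half-way between the plates, 60 mm above the worktop. y runs along the bore (mostly to the robot's left), z up. Holes 20 mm in diameter, edges chamfered. The spindle may enter from either side; the side toward the rest (-y) is the nearer
- dispenser: tape dispenser, fixed to the worktop; origin under the bore's middle, axes as the bore's. Grey base 110 x 90 x 10 mm; two aluminium side plates 64 mm wide, 8 mm thick, up to 83 mm high, outer faces 31 mm and inner faces 23 mm either side of the middle. A low toothed cutter bar stands 56 mm in front (-x) of the middle, 33 mm high
- roll_centre (a point): centre of the tape roll: 68 mm diameter, 42 mm wide, round card core with a 26 mm hole; it lies loose on two cradle rods between the side plates, its y axis along the bore, its centre 1 to 2 mm below the bore's axis; weighs about 0.12 kg
- beaker: small glass beaker, 57 mm wide, 65 mm high, behind the work; origin at the centre of its underside; bystander
- tape_small: roll of label tape lying flat, 68 mm diameter, 18 mm high, in front of the work; bystander
- flask: conical flask with a blue rim, 91 mm wide, 152 mm high, on the left; bystander
- dropper: small brown reagent bottle with a white cap, 43 mm wide, 96 mm high, on the left in front; bystander
There are look-alikes about, which are no part of the job. What is shaped like the part that bears roll_centre but purple is not meant.

How it is judged:
By the outcome, as a careful person would: the job done as asked, in the order asked, and still so for the second after the job is handed in, with the robot touching nothing.
It also fails if it takes over 42 s, if anything falls off the work surface, if the arm or the gripper's body presses on something with over 40 N, if the wrist force passes 120 N, or if a joint passes its speed limit or range.

## Working session

There is one attempt and no reset: what is moved stays moved. The work goes in short steps, Python scripts to look and compute and a shell command to move; the robot and the scene stay as the last step left them, time stands still between calls to the robot, and variables do not carry over. Pictures are saved under pics/ and viewed, and the job is handed in when it is done.

```bash
mkdir -p pics; ls; cat > h.py <<'E'
import numpy as np, cv2
from bench import r, eyes, job
from scipy.spatial.transform import Rotation as R
def cap(n,f):
    s=r.sense(); im,d=eyes.capture(n); cv2.imwrite(f'pics/{f}.png',im); np.savez(f'pics/{f}.npz',im=im,d=d,p=s['ee_pos'],o=s['orientation']); return im,d,s
def cam(n,s=None):
    c=eyes.get_calibration(n)
    if 'cam_to_world' in c: T=np.array(c['cam_to_world'])
    else:
        W=np.eye(4);W[:3,:3]=R.from_euler('xyz',s['orientation'],degrees=True).as_matrix();W[:3,3]=s['ee_pos'];T=W@np.array(c['T_tool_cam'])
    f=192/np.tan(np.radians(c['vertical_fov']/2)); return f,c['cx'],c['cy'],T
E
python3 - <<'E'
from h import *
print(r.sense())
for n in ['scene','top','wrist']:
    im,d,s=cap(n,n+'0'); c=eyes.get_calibration(n); print(n,c, (d>0).mean())
E
```

```text
pics
{'time': 0.0, 'q': array([70.01852472, 26.89846398, -2.78495938, 87.87429464,  1.38133212,
       65.37318741, -4.7155691 ]), 'qd': array([-0.02350792,  0.01021407,  0.01753878,  0.02272793, -0.00705656,
        0.01674524, -0.01452423]), 'effort': array([-1.36512881e-03, -5.07981026e+01, -8.09653429e-02, -2.36156005e+01,
       -6.11653877e-02,  3.78793012e-02,  1.89815987e-04]), 'ee_pos': array([ 0.21206775, -0.64022154,  0.23548159]), 'orientation': array([-9.01122885e+01, -4.23049359e-03, -1.61671869e+02]), 'wrist_force': array([-0.30476717, -0.15598595,  0.95938316]), 'ft_torque': array([0.0064101 , 0.07660787, 0.06736135]), 'gripper_width': 1.0021614897327105}
scene {'vertical_fov': 52.7912669776827, 'cx': 254.0092085357344, 'cy': 191.47184114300345, 'cam_to_world': array([[-0.80255508,  0.45808161, -0.38218657,  0.18995472],
       [-0.59650706, -0.6260485 ,  0.5022376 ,  0.51815634],
       [-0.00920152,  0.63105033,  0.77568732,  0.81120489],
       [ 0.        ,  0.        ,  0.        ,  1.        ]])} 0.9918009440104166
top {'vertical_fov': 55.82118402422473, 'cx': 2
[... 190 characters left out ...]
.91444894e-02,
         3.59408918e-02],
       [-1.90313720e-02,  1.50140942e-01,  9.88481413e-01,
         9.83823882e-01],
       [ 0.00000000e+00,  0.00000000e+00,  0.00000000e+00,
         1.00000000e+00]])} 0.9960378011067709
wrist {'vertical_fov': 60.32421112372551, 'cx': 250.26559467844166, 'cy': 190.08483298266302, 'T_tool_cam': array([[ 2.06930379e-04, -9.52446239e-01, -3.04706612e-01,
        -8.38813948e-02],
       [-3.42304150e-04,  3.04706533e-01, -9.52446225e-01,
        -1.47048317e-01],
       [ 9.99999920e-01,  3.01392396e-04, -2.62973262e-04,
         4.84105895e-04],
       [ 0.00000000e+00,  0.00000000e+00,  0.00000000e+00,
         1.00000000e+00]])} 0.9960225423177084
```

View pics/scene0.png

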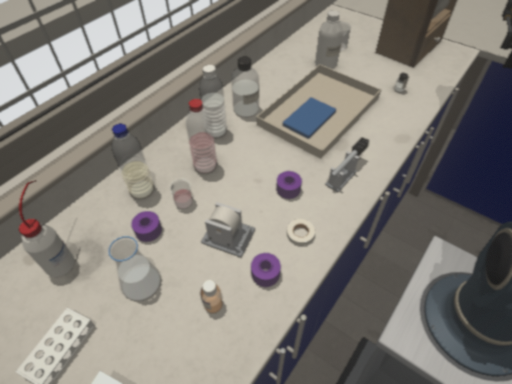

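View pics/top0.png

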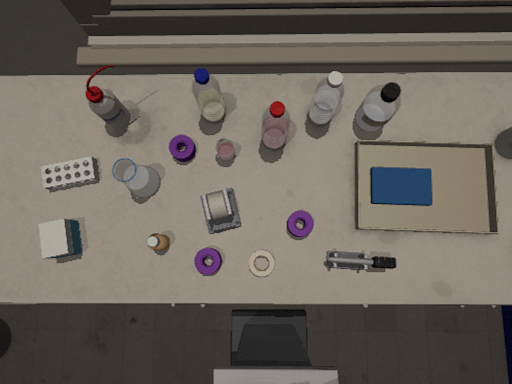

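View pics/wrist0.png

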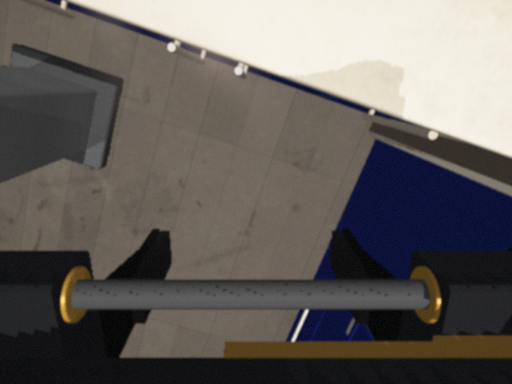

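```bash
cat >> h.py <<'E'
def cloud(n,d,s=None):
    f,cx,cy,T=cam(n,s); v,u=np.mgrid[0:384,0:512].astype(float)
    P=np.stack([(u-cx)/f*d,-(v-cy)/f*d,-d],-1); return P@T[:3,:3].T+T[:3,3]
def load(f):
    z=np.load(f'pics/{f}.npz'); return z['im'],z['d'],dict(ee_pos=z['p'],orientation=z['o'])
def proj(n,P,s=None):
    f,cx,cy,T=cam(n,s); p=(np.atleast_2d(P)-T[:3,3])@T[:3,:3]; return np.c_[cx+f*p[:,0]/-p[:,2],cy-f*p[:,1]/-p[:,2]]
def ray(n,u,v,z,s=None):
    f,cx,cy,T=cam(n,s); d=T[:3,:3]@np.array([(u-cx)/f,-(v-cy)/f,-1]); return T[:3,3]+d*(z-T[2,3])/d[2]
E
python3 - <<'E'
from h import *
for n,bx in [('top',(320,235,405,285)),('top',(190,175,250,240)),('scene',(320,130,375,195)),('scene',(195,195,260,260))]:
    im,d,s=load(n+'0'); P=cloud(n,d); x0,y0,x1,y1=bx
    c=cv2.resize(im[y0:y1,x0:x1],None,fx=8,fy=8,interpolation=cv2.INTER_CUBIC); cv2.imwrite(f'pics/c_{n}_{x0}.png',c)
    sub=P[y0:y1,x0:x1].reshape(-1,3); g=im[y0:y1,x0:x1].reshape(-1,3).max(1)
    for lo,hi in [(-.02,.005),(.03,.058),(.058,.1)]:
        m=(sub[:,2]>lo)&(sub[:,2]<hi); print(n,lo,m.sum(),sub[m].min(0).round(3),sub[m].max(0).round(3),np.median(sub[m],0).round(4))
    m=(sub[:,2]>.04)&(g<45); print('dark',m.sum(),sub[m].mean(0) if m.any() else 0)
E
```

```text
top -0.02 3289 [ 0.361 -0.348 -0.006] [ 0.491 -0.12   0.005] [ 4.351e-01 -2.402e-01 -2.000e-04]
top 0.03 68 [ 0.405 -0.291  0.03 ] [ 0.445 -0.144  0.058] [ 0.4169 -0.2211  0.0507]
top 0.058 559 [ 0.406 -0.297  0.058] [ 0.446 -0.133  0.077] [ 0.424  -0.231   0.0672]
dark 214 [ 0.42050753 -0.26536699  0.07065273]
top -0.02 2562 [ 0.479  0.068 -0.006] [0.657 0.233 0.005] [ 0.5775  0.1574 -0.    ]
top 0.03 77 [0.504 0.104 0.03 ] [0.6   0.177 0.058] [0.5333 0.1332 0.0399]
top 0.058 630 [0.526 0.109 0.058] [0.603 0.182 0.095] [0.5615 0.1443 0.084 ]
dark 2 [0.53609875 0.13939809 0.05910718]
scene -0.02 2397 [ 0.325 -0.424 -0.006] [ 0.569 -0.106  0.005] [ 4.390e-01 -2.517e-01  1.000e-04]
scene 0.03 239 [ 0.403 -0.326  0.03 ] [ 0.515 -0.137  0.058] [ 0.4218 -0.2213  0.0395]
scene 0.058 405 [ 0.404 -0.297  0.058] [ 0.443 -0.132  0.076] [ 0.4209 -0.2268  0.0659]
dark 0 0
scene -0.02 2368 [ 0.467 -0.006 -0.005] [0.711 0.241 0.005] [0.5821 0.1137 0.    ]
scene 0.03 262 [0.444 0.103 0.03 ] [0.587 0.184 0.058] [0.5401 0.1714 0.0418]
scene 0.058 787 [0.525 0.109 0.058] [0.6   0.185 0.094] [0.5545 0.1527 0.0826]
dark 0 0
```

View pics/c_top_320.png

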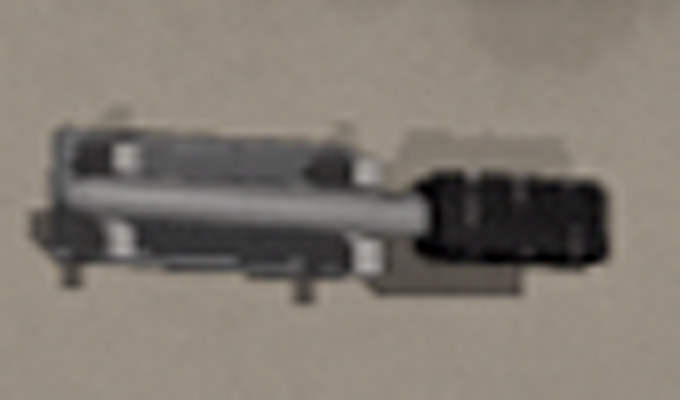

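View pics/c_top_190.png

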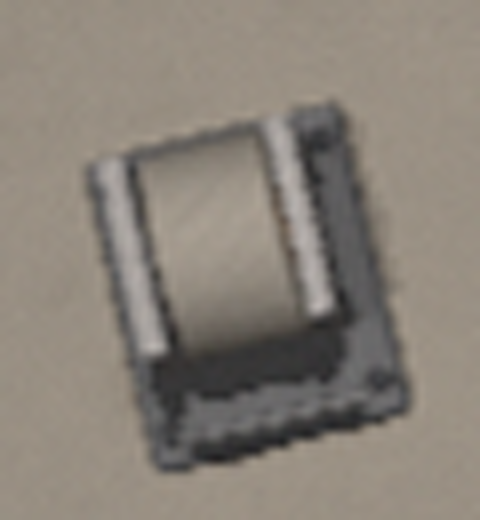

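View pics/c_scene_320.png

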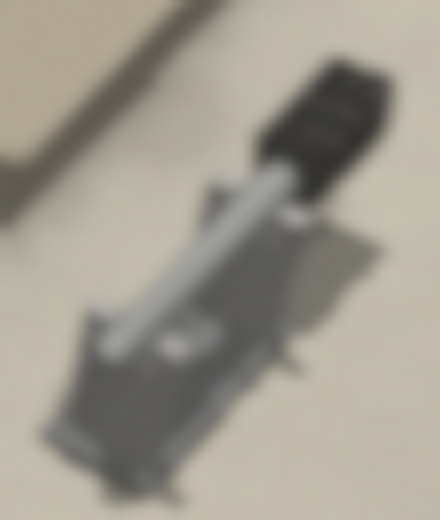

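View pics/c_scene_195.png

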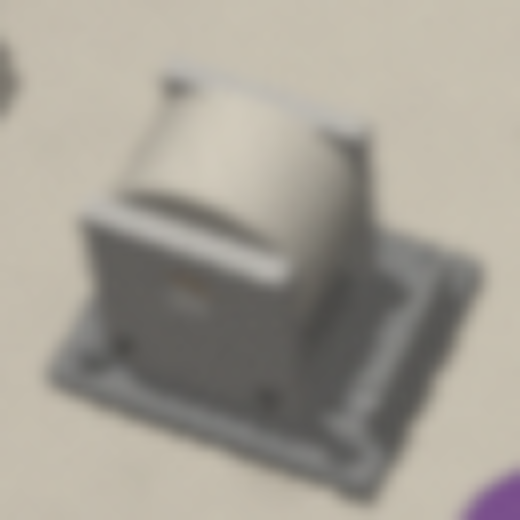

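```bash
cat >> h.py <<'E'
def plan(P,yaw,n):
    """straight move to TCP P, tool x heading yaw (deg), in n rows: prints x,y,z,turn shares"""
    s=r.sense(); M=R.from_euler('xyz',s['orientation'],degrees=True); p=np.array(s['ee_pos']); P=np.array(P,float)
    x=M.as_matrix()[:,0]; h=np.degrees(np.arctan2(x[1],x[0])); dy=(yaw-h+180)%360-180
    d=(P-p)/n
    for i in range(n):
        print((M.as_matrix().T@d/0.04).round(2), round(np.radians(-dy/n)/.08,2)); M=M*R.from_euler('y',-dy/n,degrees=True)
    print('now',p.round(4),'head',round(h,2),'ori',np.round(s['orientation'],2),'dpos',(P-p).round(4),'dyaw',round(dy,2))
E
python3 -c "
from h import *
plan([.42,-.267,.22],-93.3,15)"
```

```text
[-0.52  0.03 -0.48] -0.99
[-0.56  0.03 -0.44] -0.99
[-0.59  0.03 -0.39] -0.99
[-0.62  0.03 -0.34] -0.99
[-0.65  0.03 -0.29] -0.99
[-0.67  0.03 -0.24] -0.99
[-0.69  0.03 -0.19] -0.99
[-0.7   0.03 -0.13] -0.99
[-0.71  0.03 -0.08] -0.99
[-0.71  0.03 -0.02] -0.99
[-0.71  0.03  0.04] -0.99
[-0.71  0.03  0.09] -0.99
[-0.7   0.03  0.15] -0.99
[-0.68  0.03  0.2 ] -0.99
[-0.66  0.03  0.26] -0.99
now [ 0.2121 -0.6404  0.2357] head -161.67 ori [ -90.09   -0.   -161.67] dpos [ 0.2079  0.3734 -0.0157] dyaw 68.37
```

```bash
python3 -m pendant '[[1,-0.52,0.03,-0.48,-0.99],[1,-0.56,0.03,-0.44,-0.99],[1,-0.59,0.03,-0.39,-0.99],[1,-0.62,0.03,-0.34,-0.99],[1,-0.65,0.03,-0.29,-0.99],[1,-0.67,0.03,-0.24,-0.99],[1,-0.69,0.03,-0.19,-0.99],[1,-0.7,0.03,-0.13,-0.99],[1,-0.71,0.03,-0.08,-0.99],[1,-0.71,0.03,-0.02,-0.99]]' 20
python3 -c "
from h import *
plan([.42,-.267,.22],-93.3,7)"
```

```text
time: 0.98
ee_pos: [0.3457, -0.3851, 0.2186]
orientation: [-90.4, -0.1, -115.0]
wrist_force: [0.7, -0.3, 0.1]
gripper_width: 0.997
[-0.49 -0.01  0.06] -0.68
[-0.49 -0.01  0.09] -0.68
[-0.48 -0.01  0.12] -0.68
[-0.48 -0.01  0.14] -0.68
[-0.47 -0.01  0.17] -0.68
[-0.46 -0.01  0.19] -0.68
[-0.45 -0.01  0.22] -0.68
now [ 0.3457 -0.3851  0.2186] head -114.99 ori [ -90.43   -0.12 -114.99] dpos [0.0743 0.1181 0.0014] dyaw 21.69
```

```bash
python3 -m pendant '[[1,-0.49,-0.01,0.06,-0.68],[1,-0.49,-0.01,0.09,-0.68],[1,-0.48,-0.01,0.12,-0.68],[1,-0.48,-0.01,0.14,-0.68],[1,-0.47,-0.01,0.17,-0.68],[1,-0.46,-0.01,0.19,-0.68],[1,-0.45,-0.01,0.22,-0.68],[1,0,0,0,0]]'
python3 - <<'E'
from h import *
im,d,s=cap('wrist','w1'); print(s['ee_pos'],s['orientation'])
E
```

```text
time: 1.65
ee_pos: [0.427, -0.2513, 0.2214]
orientation: [-90.3, 0.2, -90.8]
wrist_force: [0.4, 0.5, 0.3]
gripper_width: 0.997
[ 0.42701652 -0.2513423   0.22142947] [-90.34692469   0.1610176  -90.76491522]
```

View pics/w1.png

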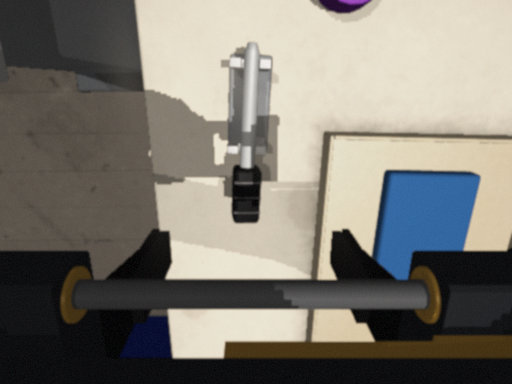

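```bash
cat >> h.py <<'E'
def pca(X):
    c=X.mean(0); u,w,v=np.linalg.svd(X-c,full_matrices=False); return c,v
def spindle(f,bx,lo=.045,hi=.08,n='wrist'):
    im,d,s=load(f); P=cloud(n,d,s); x0,y0,x1,y1=bx
    S=P[y0:y1,x0:x1].reshape(-1,3); g=im[y0:y1,x0:x1].reshape(-1,3).max(1)
    return S,g
E
python3 - <<'E'
from h import *
im,d,s=load('w1'); P=cloud('wrist',d,s)
S=P[35:230,225:280].reshape(-1,3); g=im[35:230,225:280].reshape(-1,3).max(1)
m=(S[:,2]>.04)&(S[:,2]<.1)
H=S[m&(S[:,1]<-.23)&(g<110)]; print('handle',len(H),H.min(0),H.max(0))
T=H[H[:,2]>np.percentile(H[:,2],60)-.003]; print('top',np.median(T,0),(T.min(0)+T.max(0))/2,(T.max(0)-T.min(0)))
for y in np.arange(-.30,-.11,.008):
    k=m&(abs(S[:,1]-y)<.004)
    if k.sum()>3: print(round(y,3),k.sum(),S[k][:,0].min().round(4),S[k][:,0].max().round(4),np.median(S[k][:,0]).round(4),S[k][:,2].max().round(4),np.median(S[k][:,2]).round(4), np.median(g[k]))
E
```

```text
handle 1572 [ 0.40699357 -0.29617947  0.05027788] [ 0.43606918 -0.23008962  0.07443317]
top [ 0.42167255 -0.26758955  0.07148531] [ 0.42176647 -0.26910897  0.07150556] [0.0266137  0.05369342 0.00585522]
-0.3 14 0.4114 0.4319 0.4226 0.0711 0.0701 163.0
-0.292 195 0.407 0.434 0.4203 0.0739 0.0714 32.0
-0.284 213 0.4057 0.434 0.4205 0.0742 0.0714 47.0
-0.276 220 0.4072 0.435 0.4214 0.0744 0.0712 30.0
-0.268 234 0.4073 0.435 0.4216 0.0743 0.0712 19.0
-0.26 228 0.4073 0.436 0.4218 0.0743 0.0714 15.0
-0.252 242 0.4075 0.4361 0.4228 0.0743 0.0713 48.0
-0.244 276 0.409 0.4361 0.422 0.0743 0.0689 32.0
-0.236 123 0.4162 0.4296 0.423 0.0674 0.0644 179.0
-0.228 250 0.4053 0.44 0.424 0.0674 0.0637 161.5
-0.22 271 0.4053 0.4405 0.4224 0.0668 0.063 113.0
-0.212 126 0.4177 0.4308 0.4243 0.0667 0.0644 110.0
-0.204 132 0.4178 0.4318 0.4253 0.0672 0.0647 164.0
-0.196 131 0.419 0.4318 0.4255 0.0681 0.0648 188.0
-0.188 139 0.4191 0.4329 0.4256 0.0672 0.0645 186.0
-0.18 148 0.4193 0.4329 0.4266 0.067 0.0645 186.0
-0.172 137 0.4204 0.4339 0.4267 0.0676 0.0646 188.0
-0.164 160 0.4205 0.4339 0.4273 0.0681 0.0646 184.0
-0.156 227 0.4104 0.4443 0.4287 0.0672 0.064 181.0
-0.148 355 0.4096 0.4452 0.427 0.0668 0.0636 214.0
-0.14 145 0.4219 0.4349 0.4288 0.0674 0.0643 183.0
-0.132 35 0.4246 0.4332 0.4289 0.0646 0.0627 184.0
```

```bash
python3 -c "
from h import *
plan([.4215,-.2685,.13],-93.5,4)"
```

```text
[ 0.1   0.57 -0.02] 0.14
[ 0.1   0.57 -0.02] 0.14
[ 0.1   0.57 -0.02] 0.14
[ 0.1   0.57 -0.02] 0.14
now [ 0.426  -0.2532  0.2213] head -90.97 ori [-90.4    0.1  -90.97] dpos [-0.0045 -0.0153 -0.0913] dyaw -2.53
```

```bash
python3 -m pendant '[[1,0.1,0.57,-0.02,0.14],[1,0.1,0.57,-0.02,0.14],[1,0.1,0.57,-0.02,0.14],[1,0.1,0.57,-0.02,0.14],[1,0,0,0,0]]'
python3 -c "
from h import *
im,d,s=cap('wrist','w2')
plan([.4215,-.2685,.0545],-93.5,4)"
```

```text
time: 2.12
ee_pos: [0.4231, -0.2731, 0.1287]
orientation: [-90.2, -0.3, -93.7]
wrist_force: [-0.1, 0.4, 0.9]
gripper_width: 1.001
[-0.03  0.48 -0.02] -0.01
[-0.03  0.48 -0.02] -0.01
[-0.03  0.48 -0.02] -0.01
[-0.03  0.48 -0.02] -0.01
now [ 0.4243 -0.2732  0.1306] head -93.65 ori [-90.03  -0.33 -93.65] dpos [-0.0028  0.0047 -0.0761] dyaw 0.15
```

View pics/w2.png

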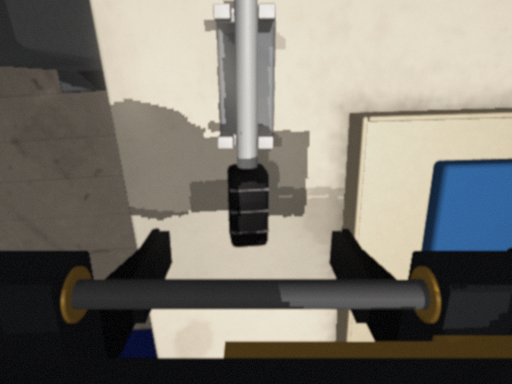

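```bash
python3 - <<'E'
from h import *
im,d,s=load('w2'); P=cloud('wrist',d,s)
S=P[0:250,215:285].reshape(-1,3); g=im[0:250,215:285].reshape(-1,3).max(1)
m=(S[:,2]>.04)&(S[:,2]<.1)
T=S[m&(S[:,2]>.069)&(g<120)]; print('top',np.median(T,0),(np.percentile(T,1,0)+np.percentile(T,99,0))/2,np.ptp(T,axis=0))
K=S[m&(S[:,1]>-.215)&(S[:,1]<-.16)]; b=np.polyfit(K[:,1],K[:,0],1); print(b,np.degrees(np.arctan(b[0])),np.polyval(b,-.2685),np.percentile(K[:,2],[50,95]))
print('handle px row range', )
E
```

```text
top [ 0.42153331 -0.26754819  0.07143957] [ 0.42188281 -0.26894321  0.07137765] [0.02797519 0.05362463 0.00536383]
[0.05944041 0.43700988] 3.4016823509149776 0.42105013254444185 [0.06451146 0.06630197]
handle px row range
```

```bash
python3 -m pendant '[[1,-0.03,0.48,-0.02,0],[1,-0.03,0.48,-0.02,0],[1,-0.03,0.48,-0.02,0],[1,-0.03,0.4,-0.02,0],[1,0,0,0,0]]'
python3 -c "
from h import *
plan([.4215,-.2685,.0545],-93.5,1)"
```

```text
time: 2.58
ee_pos: [0.4267, -0.2734, 0.0619]
orientation: [-89.4, -0.8, -93.8]
wrist_force: [-0.6, 0.2, 1.0]
gripper_width: 0.999
[-0.12  0.18 -0.14] -0.06
now [ 0.4267 -0.2734  0.0619] head -93.79 ori [-89.39  -0.78 -93.79] dpos [-0.0052  0.0049 -0.0074] dyaw 0.29
```

```bash
python3 -m pendant '[[1,-0.12,0.18,-0.14,-0.06],[1,0,0,0,0]]'
python3 -c "
from h import *
plan([.4215,-.2685,.0545],-93.5,1)"
```

```text
time: 2.75
ee_pos: [0.4227, -0.2691, 0.0564]
orientation: [-89.2, -0.9, -93.5]
wrist_force: [-1.1, 0.6, -0.7]
gripper_width: 0.999
[-0.01  0.05 -0.03] -0.0
now [ 0.4227 -0.2691  0.0564] head -93.51 ori [-89.24  -0.89 -93.51] dpos [-0.0012  0.0006 -0.0019] dyaw 0.01
```

```bash
python3 -m pendant '[[1,-0.01,0.05,-0.03,0],[0,0,0,0,0],[0,0,0,0,0],[0,0,0,0,0],[0,0,0,0,0],[0,0,0,0,0],[0,0,0,0,0],[0,0,0,0,0]]' 40
python3 -c "
from h import *
plan([.4215,-.2685,.12],-93.5,3);cap('wrist','w3')"
```

```text
time: 3.42
ee_pos: [0.4245, -0.2706, 0.0592]
orientation: [-88.8, -1.2, -93.5]
wrist_force: [-0.0, -0.7, -0.4]
gripper_width: 0.558
[-0.01 -0.51 -0.02] -0.0
[-0.01 -0.51 -0.02] -0.0
[-0.01 -0.51 -0.02] -0.0
now [ 0.4245 -0.2706  0.0592] head -93.54 ori [-88.77  -1.19 -93.54] dpos [-0.003   0.0021  0.0608] dyaw 0.04
```

View pics/w3.png

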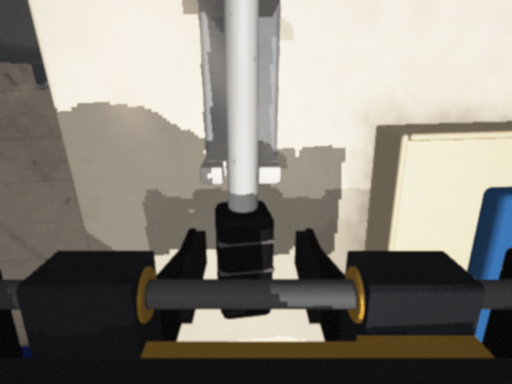

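```bash
python3 -m pendant '[[0,-0.05,0.12,-0.08,0],[0,0,0.01,-0.01,0],[0,0,0.01,-0.01,0],[0,0,0.01,-0.01,0],[0,0,0.01,-0.01,0],[0,0,0.01,-0.01,0]]' 40
python3 -c "
from h import *
plan([.4215,-.2685,.12],-93.5,3)"
```

```text
time: 3.97
ee_pos: [0.421, -0.2685, 0.0525]
orientation: [-88.6, -1.2, -93.6]
wrist_force: [0.7, 0.6, 4.4]
gripper_width: 0.307
[ 0.01 -0.56  0.02] -0.0
[ 0.01 -0.56  0.02] -0.0
[ 0.01 -0.56  0.02] -0.0
now [ 0.421  -0.2685  0.0525] head -93.55 ori [-88.57  -1.23 -93.55] dpos [0.0005 0.     0.0675] dyaw 0.05
```

```bash
python3 -m pendant '[[0,0,0,0,0],[0,0,-0.2,0.02,0],[0,0,-0.5,0.02,0],[0,0,-0.5,0.02,0],[0,0,-0.5,0.02,0]]' 45
python3 - <<'E'
from h import *
s=r.sense(); print(s['ee_pos'],s['orientation'],s['wrist_force'],s['gripper_width'])
for n in ['top','scene']:
    im,d,s0=load(n+'0'); P=cloud(n,d)
    x0,y0,x1,y1=(190,175,250,240) if n=='top' else (195,190,262,262)
    S=P[y0:y1,x0:x1].reshape(-1,3)
    m=(S[:,2]>.072)&(S[:,2]<.1); T=S[m]
    c,s_,a=cv2.minAreaRect((T[:,:2]*1000).astype(np.float32)); print(n,'all>72',c,s_,a)
    B=S[(S[:,2]>.006)&(S[:,2]<.014)]; c,s_,a=cv2.minAreaRect((B[:,:2]*1000).astype(np.float32)); print(n,'base',len(B),c,s_,a)
E
```

```text
time: 4.38
ee_pos: [0.4175, -0.2648, 0.1184]
orientation: [-89.4, -0.8, -93.5]
wrist_force: [0.3, -0.6, -1.1]
gripper_width: 0.302
[ 0.41750475 -0.26478183  0.11837074] [-89.37550452  -0.83702319 -93.46259671] [ 0.31085749 -0.61158643 -1.07818721] 0.302461270700158
top all>72 (564.5953979492188, 146.65054321289062) (64.07809448242188, 61.94413757324219) 14.17717456817627
top base 551 (556.70068359375, 144.63021850585938) (109.97140502929688, 90.0675048828125) 14.096705436706543
scene all>72 (563.1867065429688, 146.1616668701172) (64.5852279663086, 64.69943237304688) 13.821703910827637
scene base 615 (555.072265625, 144.724609375) (109.40648651123047, 90.98094177246094) 14.641159057617188
```

```bash
cat >> h.py <<'E'
def tool_spindle(f):
    im,d,s=load(f); c=eyes.get_calibration('wrist'); T=np.array(c['T_tool_cam']); fl=192/np.tan(np.radians(c['vertical_fov']/2))
    v,u=np.mgrid[0:384,0:512].astype(float); P=np.stack([(u-c['cx'])/fl*d,-(v-c['cy'])/fl*d,-d],-1)@T[:3,:3].T+T[:3,3]
    M=np.eye(4);M[:3,:3]=R.from_euler('xyz',s['orientation'],degrees=True).as_matrix();M[:3,3]=s['ee_pos']
    S=P[0:235,150:350].reshape(-1,3)
    k=(d[0:235,150:350].reshape(-1)>0)&(abs(S[:,2])<.02)&(abs(S[:,1]+.005)<.02)&(S[:,0]<-.032)&(S[:,0]>-.13)
    out=[]
    for x in np.arange(-.125,-.032,.008):
        q=S[k&(abs(S[:,0]-x)<.004)]
        if len(q)>20: out.append([x,q[:,1].min() if 0 else np.percentile(q[:,1],5)+.007,(np.percentile(q[:,2],2)+np.percentile(q[:,2],98))/2,np.ptp(q[:,2])])
    return np.array(out),M
E
python3 - <<'E'
from h import *
im,d,s=cap('wrist','w4'); o,M=tool_spindle('w4'); print(o.round(4))
print(np.polyfit(o[:,0],o[:,1],1),np.polyfit(o[:,0],o[:,2],1))
im,d,s0=load('top0');P=cloud('top',d)[175:240,190:250].reshape(-1,3)
u=np.array([-.242,.970]);y=(P[:,:2]-[.5639,.1464])@u;x=(P[:,:2]-[.5639,.1464])@[.970,.242]
for a in(-27,27):
  k=(abs(y*1000-a)<2)&(abs(x)<.03)&(P[:,2]>.07);print('plate top',a,np.median(P[k,2]))
k=(abs(y)<.015)&(abs(x)<.004);print('roll top',np.median(P[k,2]))
E
```

```text
[[-1.09e-01 -8.30e-03 -2.00e-04  1.37e-02]
 [-1.01e-01 -8.00e-03 -5.00e-04  1.35e-02]
 [-9.30e-02 -8.00e-03 -3.00e-04  1.35e-02]
 [-8.50e-02 -7.80e-03 -3.00e-04  1.38e-02]
 [-7.70e-02 -7.60e-03 -0.00e+00  1.40e-02]
 [-6.90e-02 -7.40e-03 -3.00e-04  1.34e-02]
 [-6.10e-02 -7.10e-03 -1.00e-04  1.36e-02]
 [-5.30e-02 -7.00e-03 -1.00e-04  1.36e-02]
 [-4.50e-02 -6.80e-03 -1.00e-04  1.38e-02]
 [-3.70e-02 -6.50e-03  2.00e-04  1.39e-02]]
[ 0.02443798 -0.00566234] [0.00575452 0.0002574 ]
plate top -27 0.08305836063401695
plate top 27 0.08337619048653078
roll top 0.09182359510099625
```

View pics/w4.png

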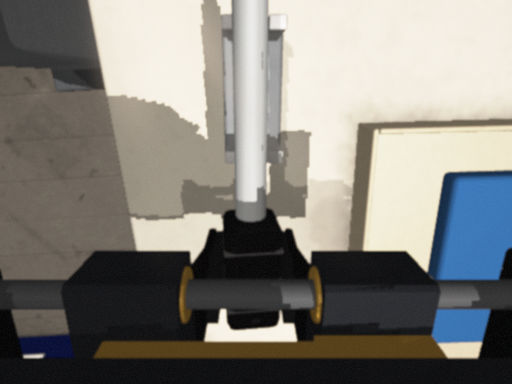

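```bash
cat >> h.py <<'E'
B=np.array([.5639,.1464,.060]); YAW=14.0
def disp(ax=(0.0244,-0.0057),az=(0.0058,0.0003),hx=0.0):
    s=r.sense(); M=R.from_euler('xyz',s['orientation'],degrees=True).as_matrix(); p=np.array(s['ee_pos'])
    D=R.from_euler('z',YAW,degrees=True).as_matrix()
    f=lambda x:(D.T@(M@np.array([x,ax[0]*x+ax[1],az[0]*x+az[1]])+p-B))*1000
    h=f(hx);t=f(hx-.1375);print('t',s['time'],'handle(disp mm)',h.round(1),'tip',t.round(1),'dir deg x,z',np.degrees((t-h)[[0,2]]/137.5).round(2),'F',s['wrist_force'].round(1),'grip',round(s['gripper_width'],3),'ori',np.round(s['orientation'],1)); return s,M,p
E
python3 -c "
from h import *
disp(); plan([.610,-.038,.115],-76,10)"
```

```text
t 4.4333 handle(disp mm) [-239.1 -365.1   67.9] tip [-198.6 -233.7   68.7] dir deg x,z [16.86  0.35] F [ 0.7 -1.3  0.3] grip 0.304 ori [-89.   -1.  -93.5]
[-0.6   0.01  0.44] -0.38
[-0.58  0.01  0.46] -0.38
[-0.57  0.01  0.48] -0.38
[-0.55  0.01  0.49] -0.38
[-0.54  0.01  0.51] -0.38
[-0.52  0.01  0.53] -0.38
[-0.51  0.01  0.54] -0.38
[-0.49  0.01  0.56] -0.38
[-0.47  0.01  0.57] -0.38
[-0.46  0.01  0.58] -0.38
now [ 0.42   -0.2658  0.1222] head -93.46 ori [-89.01  -1.05 -93.46] dpos [ 0.19    0.2278 -0.0072] dyaw 17.46
```

```bash
python3 - <<'E'
from h import *
D=R.from_euler('z',14,degrees=True).as_matrix()
for n in('top','scene'):
    im,d,_=load(n+'0');P=cloud(n,d).reshape(-1,3)
    k=(P[:,2]>.03)&(P[:,0]>.5)&(P[:,0]<.85)&(P[:,1]>-.25)&(P[:,1]<.2)
    L=(P[k]-B)@D*1000; z=P[k,2]*1000
    for y in range(-320,40,30):
        q=abs(L[:,1]-y)<15
        a=q&(L[:,0]>45); print(n,y,'minx z>30',L[a,0].min().round() if a.any() else None,'z>95',L[a&(z>90),0].min().round() if (a&(z>90)).any() else None)
E
```

```text
top -320 minx z>30 156.0 z>95 156.0
top -290 minx z>30 173.0 z>95 173.0
top -260 minx z>30 None z>95 None
top -230 minx z>30 132.0 z>95 133.0
top -200 minx z>30 120.0 z>95 120.0
top -170 minx z>30 121.0 z>95 121.0
top -140 minx z>30 None z>95 None
top -110 minx z>30 None z>95 None
top -80 minx z>30 127.0 z>95 246.0
top -50 minx z>30 121.0 z>95 238.0
top -20 minx z>30 130.0 z>95 241.0
top 10 minx z>30 None z>95 None
scene -320 minx z>30 154.0 z>95 155.0
scene -290 minx z>30 166.0 z>95 166.0
scene -260 minx z>30 None z>95 None
scene -230 minx z>30 None z>95 None
scene -200 minx z>30 118.0 z>95 118.0
scene -170 minx z>30 118.0 z>95 119.0
scene -140 minx z>30 146.0 z>95 None
scene -110 minx z>30 None z>95 None
scene -80 minx z>30 126.0 z>95 246.0
scene -50 minx z>30 120.0 z>95 236.0
scene -20 minx z>30 126.0 z>95 237.0
scene 10 minx z>30 None z>95 None
```

```bash
python3 -m pendant '[[0,-0.6,0.01,0.4,-0.38],[0,-0.58,0.01,0.42,-0.38],[0,-0.57,0.01,0.44,-0.38],[0,-0.55,0.01,0.45,-0.38],[0,-0.54,0.01,0.47,-0.38],[0,-0.52,0.01,0.49,-0.38],[0,-0.51,0.01,0.5,-0.38],[0,-0.49,0.01,0.52,-0.38],[0,-0.47,0.01,0.5,-0.38]]'
python3 -c "
from h import *
disp(); plan([.605,-.039,.10],-76,3)"
```

```text
time: 5.18
ee_pos: [0.5754, -0.0643, 0.1169]
orientation: [-89.8, -1.7, -78.1]
wrist_force: [1.3, -0.5, -0.1]
gripper_width: 0.304
t 5.1833 handle(disp mm) [ -39.6 -207.1   62.6] tip [-35.4 -69.6  61.9] dir deg x,z [ 1.73 -0.29] F [ 1.3 -0.5 -0.1] grip 0.304 ori [-89.8  -1.7 -78.1]
[-0.16  0.14  0.28] -0.15
[-0.16  0.14  0.29] -0.15
[-0.15  0.14  0.29] -0.15
now [ 0.5754 -0.0643  0.1169] head -78.07 ori [-89.82  -1.68 -78.07] dpos [ 0.0296  0.0253 -0.0169] dyaw 2.07
```

```bash
python3 -m pendant '[[0,-0.16,0.24,0.28,-0.15],[0,-0.12,0.24,0.29,-0.15],[0,-0.06,0.24,0.29,-0.15],[0,0,0.2,0.1,0]]'
python3 -c "
from h import *
s,M,p=disp(); cap('wrist','w5'); o,_=tool_spindle('w5'); print(o.shape,np.polyfit(o[:,0],o[:,1],1),np.polyfit(o[:,0],o[:,2],1))"
```

```text
time: 5.52
ee_pos: [0.6141, -0.0336, 0.0797]
orientation: [-89.6, -1.5, -75.2]
wrist_force: [0.3, 0.9, 0.2]
gripper_width: 0.304
t 5.5167 handle(disp mm) [   5.4 -186.6   25.4] tip [  2.7 -49.1  25.1] dir deg x,z [-1.13 -0.11] F [0.3 0.9 0.2] grip 0.304 ori [-89.6  -1.5 -75.2]
(10, 4) [ 0.0245016  -0.00559498] [5.36860675e-03 2.65395837e-06]
```

View pics/w5.png

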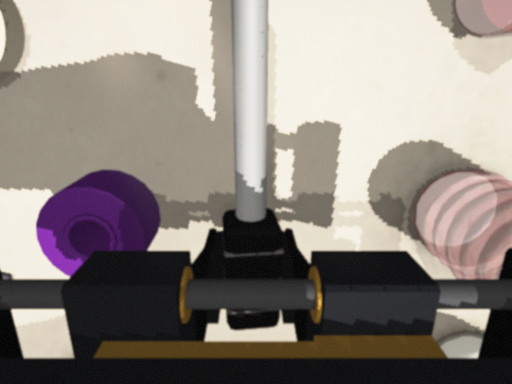

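```bash
python3 -m pendant '[[0,0,0.3,-0.07,0.13],[0,0,0.3,-0.06,0.12],[0,0,0,0,0]]'
python3 -c "
from h import *
s,M,p=disp(); cap('top','t5'); cap('scene','s5')
for f,b in(('t5',(185,165,325,255)),('s5',(180,150,300,260))):
  im=cv2.imread(f'pics/{f}.png')[b[1]:b[3],b[0]:b[2]]; cv2.imwrite(f'pics/{f}c.png',cv2.resize(im,None,fx=5,fy=5,interpolation=cv2.INTER_CUBIC))"
```

```text
time: 5.82
ee_pos: [0.6062, -0.0375, 0.0518]
orientation: [-90.0, -1.5, -76.6]
wrist_force: [-0.1, 0.2, -0.4]
gripper_width: 0.304
t 5.8167 handle(disp mm) [  -3.2 -188.6   -2.5] tip [ -2.7 -51.   -2.7] dir deg x,z [ 0.22 -0.07] F [-0.1  0.2 -0.4] grip 0.304 ori [-90.   -1.5 -76.6]
```

View pics/t5c.png

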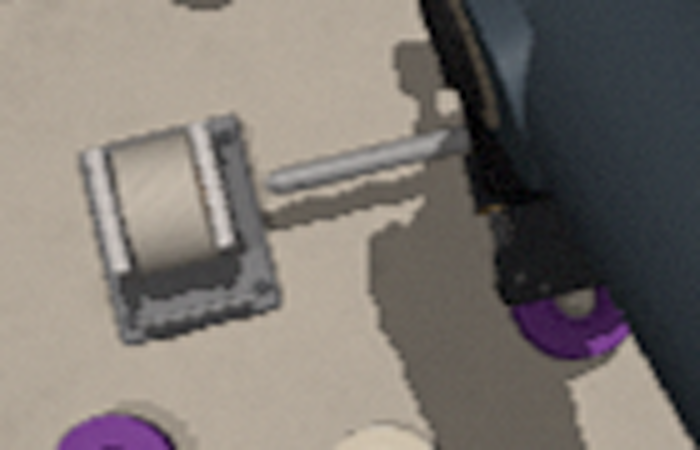

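View pics/s5c.png

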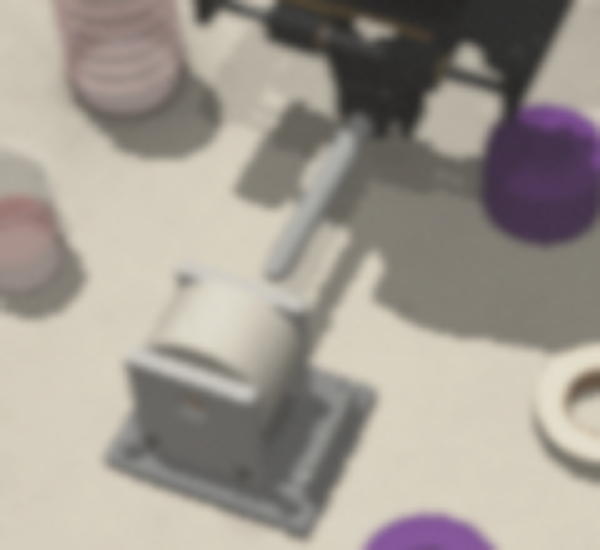

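```bash
python3 - <<'E'
from h import *
D=R.from_euler('z',14,degrees=True).as_matrix()
for n,f in(('top','t5'),('scene','s5')):
    im,d,_=load(f);P=cloud(n,d).reshape(-1,3); L=(P-B)@D*1000
    k=(L[:,2]>-15)&(L[:,2]<15)&(abs(L[:,0])<14)&(L[:,1]<-40)&(L[:,1]>-140)
    for y in range(-135,-40,10):
        q=L[k&(abs(L[:,1]-y)<5)]
        if len(q)>3: print(n,y,len(q),'x ctr',((np.percentile(q[:,0],3)+np.percentile(q[:,0],97))/2).round(1),'ptp',np.ptp(q[:,0]).round(1),'zctr',(np.percentile(q[:,2],92)-7).round(1))
    print('tip y',L[k][:,1].max())
    k=(P[:,2]>.072)&(P[:,2]<.1)&(abs(L[:,1])<36)&(abs(L[:,0])<40); print(cv2.minAreaRect((P[k][:,:2]*1000).astype(np.float32)))
E
```

```text
top -135 21 x ctr -3.6 ptp 13.1 zctr -0.7
top -125 20 x ctr -3.7 ptp 12.8 zctr -0.9
top -115 21 x ctr -3.4 ptp 13.6 zctr -1.2
top -105 21 x ctr -3.5 ptp 12.2 zctr -1.0
top -95 21 x ctr -3.4 ptp 13.6 zctr -1.2
top -85 20 x ctr -3.3 ptp 12.9 zctr -1.8
top -75 20 x ctr -3.2 ptp 11.9 zctr -1.2
top -65 21 x ctr -3.4 ptp 12.5 zctr -1.8
top -55 12 x ctr -3.3 ptp 10.9 zctr -3.0
tip y -52.40616227793949
((564.677734375, 146.73764038085938), (63.89617919921875, 62.15830993652344), 14.276395797729492)
scene -135 18 x ctr -5.7 ptp 12.5 zctr -0.1
scene -125 17 x ctr -5.2 ptp 13.4 zctr -1.1
scene -115 17 x ctr -4.8 ptp 11.7 zctr -0.3
scene -105 20 x ctr -4.7 ptp 13.9 zctr -0.6
scene -95 19 x ctr -4.6 ptp 12.5 zctr -0.9
scene -85 16 x ctr -5.0 ptp 11.7 zctr -0.7
scene -75 21 x ctr -4.4 ptp 13.8 zctr -0.6
scene -65 22 x ctr -4.4 ptp 12.1 zctr -0.8
scene -55 16 x ctr -5.2 ptp 10.0 zctr -2.6
tip y -52.632694729533476
((563.2865600585938, 146.64315795898438), (65.4610595703125, 64.1526870727539), 14.398079872131348)
```

```bash
python3 -m pendant '[[0,0,-0.05,0.095,0],[0,-0.15,0,0,0]]'
python3 -c "
from h import *
disp()"
```

```text
time: 6.08
ee_pos: [0.611, -0.0325, 0.0569]
orientation: [-89.7, -1.6, -76.7]
wrist_force: [0.1, -0.5, -1.0]
gripper_width: 0.306
t 6.0833 handle(disp mm) [   2.7 -184.9    2.6] tip [  3.6 -47.3   2.1] dir deg x,z [ 0.37 -0.21] F [ 0.1 -0.5 -1. ] grip 0.306 ori [-89.7  -1.6 -76.7]
```

```bash
python3 -m pendant '[[0,-0.1,0.04,-0.04,-0.08],[0,0,0,0,0]]'
python3 -c "
from h import *
disp();disp()"
```

```text
time: 6.25
ee_pos: [0.6091, -0.0271, 0.0567]
orientation: [-89.6, -1.6, -76.3]
wrist_force: [-0.1, 0.0, -0.5]
gripper_width: 0.308
t 6.25 handle(disp mm) [   2.1 -179.1    2.4] tip [  1.9 -41.6   2. ] dir deg x,z [-0.09 -0.19] F [-0.1  0.  -0.5] grip 0.308 ori [-89.6  -1.6 -76.3]
t 6.25 handle(disp mm) [   2.1 -179.1    2.4] tip [  1.9 -41.6   2. ] dir deg x,z [-0.09 -0.19] F [-0.1  0.  -0.5] grip 0.308 ori [-89.6  -1.6 -76.3]
```

```bash
python3 -m pendant '[[0,0,0.05,-0.03,0],[0,0,0.01,-0.01,0]]' 45
python3 - <<'E'
from h import *
disp()
D=R.from_euler('z',14,degrees=True).as_matrix()
for n,f in(('top','t6'),('scene','s6')):
    im,d,_=cap(n,f);P=cloud(n,d).reshape(-1,3); L=(P-B)@D*1000
    k=(L[:,2]>-15)&(L[:,2]<15)&(abs(L[:,0])<14)&(L[:,1]<-38)&(L[:,1]>-140)
    for y in range(-115,-40,20):
        q=L[k&(abs(L[:,1]-y)<10)]
        if len(q)>3: print(n,y,len(q),'x ctr',((np.percentile(q[:,0],3)+np.percentile(q[:,0],97))/2).round(1),'zctr',(np.percentile(q[:,2],92)-7).round(1))
disp()
E
```

```text
time: 6.42
ee_pos: [0.6079, -0.0267, 0.0551]
orientation: [-89.5, -1.6, -76.2]
wrist_force: [0.4, 0.4, -0.6]
gripper_width: 0.304
t 6.4167 handle(disp mm) [   1.  -178.4    0.8] tip [  0.6 -40.9   0.3] dir deg x,z [-0.17 -0.21] F [ 0.4  0.4 -0.6] grip 0.304 ori [-89.5  -1.6 -76.2]
top -115 39 x ctr 0.1 zctr 2.3
top -95 40 x ctr 0.3 zctr 1.2
top -75 40 x ctr 0.2 zctr 2.2
top -55 39 x ctr 0.3 zctr 1.8
scene -115 37 x ctr -1.5 zctr 1.9
scene -95 36 x ctr -1.6 zctr 2.1
scene -75 39 x ctr -1.4 zctr 1.7
scene -55 41 x ctr -1.3 zctr 1.1
t 6.5167 handle(disp mm) [   1.2 -178.6    0.8] tip [  0.8 -41.1   0.3] dir deg x,z [-0.15 -0.21] F [ 0.3 -0.4 -1. ] grip 0.307 ori [-89.5  -1.6 -76.2]
```

```bash
python3 -m pendant '[[0,-0.2,0.02,0,0],[0,-0.2,0.01,-0.01,0]]'
python3 -c "
from h import *
disp()"
```

```text
time: 6.68
ee_pos: [0.6042, -0.013, 0.0534]
orientation: [-89.4, -1.7, -76.4]
wrist_force: [0.5, 0.4, -1.5]
gripper_width: 0.304
t 6.6833 handle(disp mm) [   0.8 -164.3   -0.9] tip [  1.  -26.8  -1.6] dir deg x,z [ 0.07 -0.28] F [ 0.5  0.4 -1.5] grip 0.304 ori [-89.4  -1.7 -76.4]
```

```bash
python3 -m pendant '[[0,-0.2,-0.02,0,0],[0,-0.2,-0.01,0,0]]'
python3 -c "
from h import *
disp()"
```

```text
time: 6.85
ee_pos: [0.5997, 0.0043, 0.0538]
orientation: [-89.5, -1.7, -76.4]
wrist_force: [0.2, -0.2, -0.6]
gripper_width: 0.308
t 6.85 handle(disp mm) [   0.6 -146.4   -0.5] tip [ 0.8 -8.9 -1.1] dir deg x,z [ 0.08 -0.26] F [ 0.2 -0.2 -0.6] grip 0.308 ori [-89.5  -1.7 -76.4]
```

```bash
python3 -m pendant '[[0,-0.25,-0.01,0,0],[0,-0.25,-0.01,0,0]]'
python3 -c "
from h import *
disp()"
```

```text
time: 7.02
ee_pos: [0.5943, 0.0261, 0.054]
orientation: [-89.5, -1.6, -76.4]
wrist_force: [0.3, -0.3, -0.6]
gripper_width: 0.304
t 7.0167 handle(disp mm) [   0.7 -123.9   -0.3] tip [ 0.8 13.6 -0.8] dir deg x,z [ 0.05 -0.24] F [ 0.3 -0.3 -0.6] grip 0.304 ori [-89.5  -1.6 -76.4]
```

```bash
python3 -m pendant '[[0,-0.25,-0.01,0,0],[0,-0.2,-0.01,0,0]]'
python3 -c "
from h import *
disp()"
```

```text
time: 7.18
ee_pos: [0.5892, 0.0472, 0.0545]
orientation: [-89.5, -1.6, -76.3]
wrist_force: [-0.2, 0.7, -1.3]
gripper_width: 0.304
t 7.1833 handle(disp mm) [   0.8 -102.2    0.2] tip [ 0.6 35.3 -0.2] dir deg x,z [-0.08 -0.19] F [-0.2  0.7 -1.3] grip 0.304 ori [-89.5  -1.6 -76.3]
```

```bash
python3 -m pendant '[[0,-0.25,0,0,0],[0,-0.2,0,0,0]]'
python3 -c "
from h import *
disp()"
```

```text
time: 7.35
ee_pos: [0.5844, 0.0675, 0.0542]
orientation: [-89.4, -1.6, -76.2]
wrist_force: [0.2, -0.8, -0.9]
gripper_width: 0.308
t 7.35 handle(disp mm) [  1.  -81.4  -0.1] tip [ 0.7 56.2 -0.5] dir deg x,z [-0.15 -0.18] F [ 0.2 -0.8 -0.9] grip 0.308 ori [-89.4  -1.6 -76.2]
```

```bash
python3 -m pendant '[[0,-0.2,-0.01,0,0],[0,-0.1,-0.01,0,0]]'
python3 -c "
from h import *
disp()"
```

```text
time: 7.52
ee_pos: [0.5807, 0.0822, 0.0547]
orientation: [-89.4, -1.5, -76.1]
wrist_force: [-0.0, 0.8, -1.1]
gripper_width: 0.307
t 7.5167 handle(disp mm) [  1.  -66.2   0.5] tip [ 0.4 71.3  0.1] dir deg x,z [-0.27 -0.14] F [-0.   0.8 -1.1] grip 0.307 ori [-89.4  -1.5 -76.1]
```

Last few mm slowly, watching force.

```bash
python3 -m pendant '[[0,-0.06,0,0,0],[0,-0.04,0,0,0]]'
python3 -c "
from h import *
disp()"
```

```text
time: 7.68
ee_pos: [0.5795, 0.0875, 0.0547]
orientation: [-89.4, -1.5, -76.0]
wrist_force: [0.9, -0.5, -1.4]
gripper_width: 0.304
t 7.6833 handle(disp mm) [  1.1 -60.8   0.4] tip [ 0.3 76.7  0.1] dir deg x,z [-0.35 -0.14] F [ 0.9 -0.5 -1.4] grip 0.304 ori [-89.4  -1.5 -76. ]
```

```bash
python3 -m pendant '[[0,-0.05,0,0,0],[0,-0.05,0,0,0]]'
python3 -c "
from h import *
disp()"
```

```text
time: 7.85
ee_pos: [0.5787, 0.0909, 0.0546]
orientation: [-89.4, -1.6, -76.1]
wrist_force: [-0.6, 0.1, -1.0]
gripper_width: 0.307
t 7.85 handle(disp mm) [  1.1 -57.3   0.3] tip [ 0.5 80.2 -0.2] dir deg x,z [-0.28 -0.18] F [-0.6  0.1 -1. ] grip 0.307 ori [-89.4  -1.6 -76.1]
```

```bash
python3 -m pendant '[[0,-0.05,0,0,0],[0,-0.05,0,0,0]]'
python3 -c "
from h import *
disp();cap('wrist','w7')"
```

```text
time: 8.02
ee_pos: [0.5786, 0.0912, 0.0544]
orientation: [-89.5, -1.8, -76.2]
wrist_force: [0.2, -4.4, 0.2]
gripper_width: 0.305
t 8.0167 handle(disp mm) [  1.2 -56.9   0.1] tip [ 0.9 80.6 -0.9] dir deg x,z [-0.12 -0.43] F [ 0.2 -4.4  0.2] grip 0.305 ori [-89.5  -1.8 -76.2]
```

View pics/w7.png

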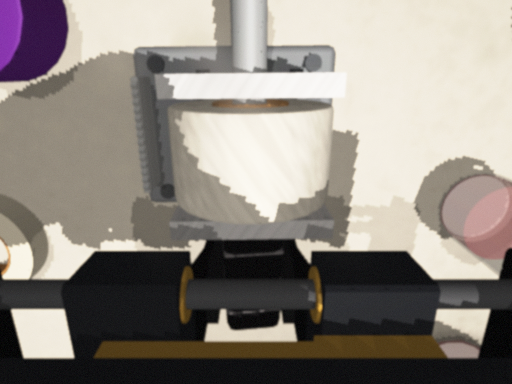

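```bash
python3 -m pendant '[[0,-0.05,0.04,-0.01,0],[0,-0.04,0.03,-0.01,0]]'
python3 -c "
from h import *
disp()"
```

```text
time: 8.23
ee_pos: [0.5786, 0.0912, 0.0523]
orientation: [-89.4, -2.1, -76.4]
wrist_force: [1.1, -4.6, 2.8]
gripper_width: 0.304
t 8.2333 handle(disp mm) [  1.2 -56.9  -2. ] tip [ 1.4 80.6 -3.7] dir deg x,z [ 0.08 -0.67] F [ 1.1 -4.6  2.8] grip 0.304 ori [-89.4  -2.1 -76.4]
```

Shoulder is up against the plate and the shaft rests near the hole bottoms. Now release gently.

```bash
python3 -m pendant '[[0.4,-0.02,0,0,0],[0.4,0,0.01,0,0],[0.45,0,0.01,0,0],[0.5,0,0.01,0,0],[0.6,0,0.01,0,0],[0.7,0,0.01,0,0]]' 
python3 -c "
from h import *
disp();cap('wrist','w8');cap('scene','s8')"
```

```text
time: 8.73
ee_pos: [0.5772, 0.0975, 0.0498]
orientation: [-89.3, -1.6, -76.3]
wrist_force: [-0.5, -0.0, 0.4]
gripper_width: 0.57
t 8.7333 handle(disp mm) [  1.3 -50.5  -4.5] tip [ 1.1 87.1 -5.1] dir deg x,z [-0.07 -0.25] F [-0.5 -0.   0.4] grip 0.57 ori [-89.3  -1.6 -76.3]
```

View pics/w8.png

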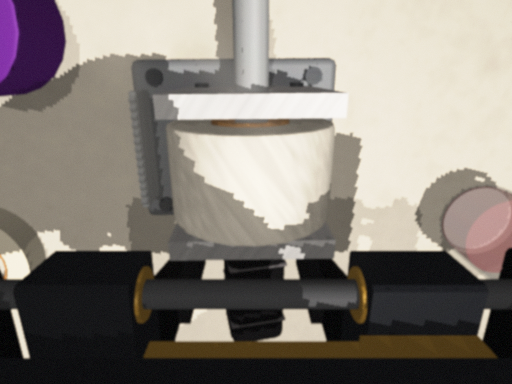

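```bash
python3 -m pendant '[[0.75,0.1,0,-0.02,0],[0.75,0.06,-0.1,-0.02,0],[0.75,0,-0.4,0,0],[0.75,0,-0.6,0,0],[0.75,0,-0.7,0,0],[0.75,0,-0.7,0,0],[0.75,0,-0.7,0,0],[0.75,0,-0.7,0,0]]' 
python3 -c "
from h import *
disp();cap('wrist','w9')
for n in('top','scene'): cap(n,n+'9')"
```

```text
time: 9.5
ee_pos: [0.5697, 0.0903, 0.2059]
orientation: [-90.3, -1.6, -76.4]
wrist_force: [0.5, -0.4, -0.8]
gripper_width: 0.745
t 9.5 handle(disp mm) [ -7.6 -55.7 151.6] tip [ -7.5  81.9 151.1] dir deg x,z [ 0.03 -0.2 ] F [ 0.5 -0.4 -0.8] grip 0.745 ori [-90.3  -1.6 -76.4]
```

View pics/w9.png

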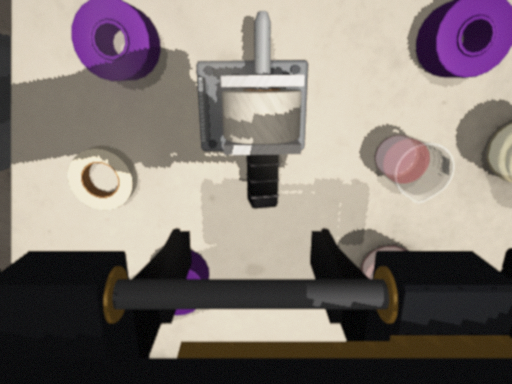

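View pics/scene9.png

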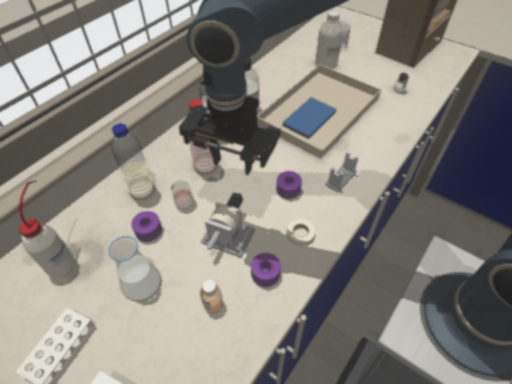

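```bash
python3 - <<'E'
from h import *
D=R.from_euler('z',14.1,degrees=True).as_matrix()
for n in('wrist','scene','top'):
    im,d,s=load({'wrist':'w9','scene':'scene9','top':'top9'}[n]);P=cloud(n,d,s); L=((P-B)@D*1000).reshape(-1,3);g=im.reshape(-1,3).max(1)
    a=L[(abs(L[:,0])<10)&(abs(L[:,2])<12)&(L[:,1]>33)&(L[:,1]<100)]
    h=L[(abs(L[:,0])<20)&(L[:,2]>-2)&(L[:,2]<16)&(L[:,1]<-28)&(L[:,1]>-110)&(g<110)]
    ro=L[(abs(L[:,1])<18)&(abs(L[:,0])<5)&(L[:,2]>20)]
    if len(a):print(n,'shaft x',np.median(a[:,0]).round(1),'tip y',a[:,1].max().round(1),'top z',np.percentile(a[:,2],90).round(1))
    if len(h):print(n,'handle y',h[:,1].min().round(1),h[:,1].max().round(1),'x',np.median(h[:,0]).round(1),'top',np.percentile(h[:,2],80).round(1))
    if len(ro):print(n,'roll top',np.median(ro[:,2]))
# bystander change
P0=load('top0')[0].astype(int);P1=load('top9')[0].astype(int)
im,d,s=load('w9');c=cv2.resize(im[0:220,180:330],None,fx=4,fy=3.5 and 4,interpolation=cv2.INTER_CUBIC)[:600];cv2.imwrite('pics/w9c.png',c[200:])
cv2.imwrite('pics/df.png',np.hstack([abs(P0-P1).max(2).clip(0,85).astype(np.uint8)*3]))
E
```

```text
wrist shaft x 1.1 tip y 78.7 top z 3.1
wrist handle y -84.3 -34.0 x 2.2 top 9.9
wrist roll top 30.813795333034133
scene shaft x -2.1 tip y 78.8 top z 4.5
scene handle y -83.6 -40.1 x -1.6 top 10.8
scene roll top 405.1539059955805
top shaft x 0.2 tip y 79.3 top z 4.9
top roll top 491.12569282270886
```

View pics/w9c.png

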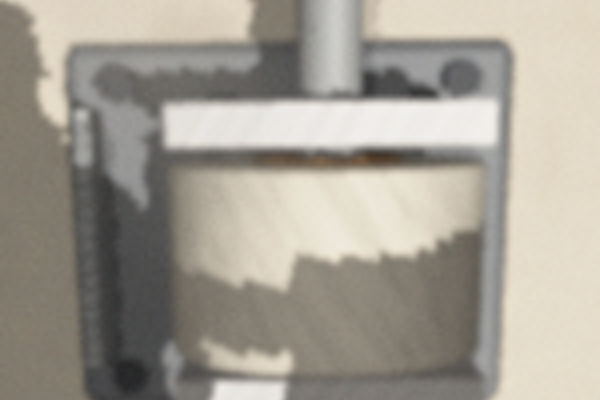

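View pics/df.png

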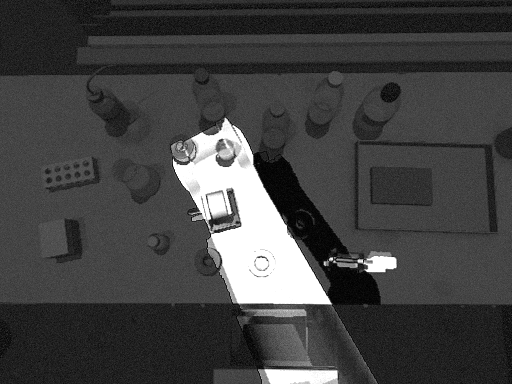

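```bash
python3 -c "
from bench import job,r
print(job.finish_job(), r.sense()['time'])"
```

```text
the job is handed in; nothing more can be done
the job is handed in; nothing more can be done
```

I took the spindle by its handle, lifted it out of the rest and slid it through the dispenser from the rest side until it stopped. Then I let go, raised the gripper clear and handed the job in at about 10 s of the 42 s allowed.

**Seating:** At the stop the arm made no further headway and the wrist force was about 4.5 N. After release, the wrist, scene and top cameras put the tip 78.7, 78.8 and 79.3 mm past the bore's middle. It should be 79 mm with the shoulder on the plate.

**Roll and other things:** The roll is in its cradle between the plates. A before-and-after comparison from above shows no change in the things that camera could see. The beaker and the label tape were behind the arm in that view; they look in place in the wrist and scene pictures. The gripper stopped well above everything, touching nothing.

**Small disagreements:**
- The handle's far end read 83.6 to 84.3 mm from the bore's middle, against 86 mm expected.
- The cameras differ by 1 to 3 mm sideways on the shaft.
- The wrist camera puts the roll's top about 1 mm lower than the top camera did at the start.
- The arm drifted a little between moves. After the fingers opened, the gripper crept about 6 mm toward the plate; the force read about zero afterwards, and the tip check came after this.

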